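Load a titrant cartridge and index it under the needle

ROBOT

A 6-joint arm with a two-finger parallel gripper is mounted at the origin on the work surface. World frame = base frame: x ahead of the robot, y to its left, z up, the work surface at z = 0. Lengths are in m, angles in rad, forces in N, time in s.
With the tool pointing down it reaches from about 0.225 to 0.875 m from the base axis. Payload 3.4 kg.
Tool frame: the origin (TCP) lies midway between the tips of the shut fingers; the grasp point (between the pads) lies 19 mm behind it (manip.grasp_offset is the distance from the TCP to the grasp point, in m); x points along the fingers, y is the direction in which the jaws open and shut, and the axes are right-handed (so a half turn about x gives the same grasp; the last joint's range is limited). The gripper opens to 85 mm and grips with 20 to 120 N. Pads are 22 mm wide; open, the fingers measure 114 mm over their backs; the gripper's body (76 mm by 85 mm) begins 54 mm behind the grasp point. The pads swing forward as they close: fully open they stand 13 mm farther back than shut.
Start: joints at [-1.335, 0.276, 1.505, -0, 1.361, -0.121], TCP at [0.201, -0.539, 0.231] pointing down, gripper open.
Joint ranges: [-2.89, 2.89], [-0.75, 2.08], [0.22, 2.7], [-1.18, 4.32], [0.11, 2.71], [-2.7, 2.7]. Speed limits (rad/s): [2.57, 2.57, 3.14, 3.14, 3.14, 3.14].

INTERFACE

Orientations are given as a unit quaternion [w, x, y, z].
In Python, from rig import manip gives the robot as it stands.
- The arm moves only by the shell command python3 -m creep 'ROWS' [OPENING] [FORCE]. ROWS is a JSON object of lists of equal length, an entry for each row: "delta_pos": the shift along the tool's x, y, z in cm, a list of three; "dr": the turn, a rotation vector about the tool's x, y, z in rad, a list of three. In form: {"delta_pos": [[dx, dy, dz], ...], "dr": [[rx, ry, rz], ...]}. A call has 1 to 10 rows; each row is the pose to reach, as a shift and turn from the pose commanded when the call began, along the tool's axes at that moment; what a row does not reach only later rows make up. A row lasts 1/10 s, in which the tool goes at most 50 mm and 8.59 degrees, less where a joint would pass 70% of its speed; a pose out of reach is approached as far as the arm can. A call with a gripper value outside its range is refused whole. OPENING is the opening, from -1 (shut) to 1 (fully open), set as the call begins (- or left out, the last holds). The fingers move at their own pace and stop on an object; FORCE is the grip in N (left out, the last holds). Time passes only in rows, so rows that repeat a pose let the fingers close. It gives the time, the measured TCP pose, the force and the opening at its end, in the units of the state.
- manip.get_state(): the state, without advancing time (a new reading comes with each control period).
- manip.get_image(name): name is "side" or "top" or "wrist"; returns a dict with "pixels" (480x640x3 uint8, blue, green, red), "depth" (480x640 float32, m along the optical axis (not along the pixel's ray), 0 where there is no reading), "intrinsics" (3x3 intrinsics, pixels), "rvec" (rotation vector, rad) and "tvec" (3), from world to camera coordinates, as OpenCV has them. Camera axes: x right, y down, z forward; pixel columns grow to the right and rows downward; lengths in m; the calibration is good to about 2 mm. A picture is of the moment at which its call begins.
- manip.sign_off(): hands the job in, once; it reports no verdict.
The state is a dict: "clock": time; "qpos": joint angles; "qd": joint speeds; "effort": joint torques, N m; "position": TCP position; "ee_rot": TCP orientation; "contact_force": force on the tool from outside, world axes, zero at the start; "moment": the same for the moment, N m; "width": finger opening in m.
Only numpy, scipy, OpenCV 4.12 (cv2) and the standard library are available. Lean on these libraries where they do the work, as an engineer would, in place of code of your own. Each camera call takes 0.05 s, during which the arm holds its last target. There are 200 camera calls.

TASK

Take the titrant cartridge with the orange lid out of the rack and lower it fully into the bay of the titrator's slide carriage while the carriage is still locked at its load station. Then pull up the red index plunger, slide the carriage over until the cartridge is under the dosing needle, and let the plunger drop fully into the green-marked hole so that the carriage is locked there. Keep the cartridge upright, slide it gently, and leave the other cartridges and the glassware as they are.

Things in the scene. Friction and masses are not known exactly. Their poses are not given: they have to be found in the camera images.
- cart_orange: Titrant cartridge: upright white box with flat orange lid, 62 mm long (x), 30 wide (y), 90 tall, 0.1 to 0.2 kg; origin: centre of underside. Either way round is right. In the rack (any slot) only its ends (62 mm) are free to grip, in the bay only its broad faces (30 mm): stand it on the bench, where it stands by itself, and take it again the other way.
- rack: Grey fixed rack, 78 mm (x) by 156 (y), origin: underside centre, on the bench. Floor 8 mm high. Four slots side by side at y = -57, -19, 19, 57 mm, long side of the cartridges along x, walls between to 52 mm; cartridges 8 mm apart, tops at 98 mm. Only a 14 mm high lip at the +x and -x ends.
- changer: Titrator with cartridge slide, fixed. White base 172 mm (x) by 400 (y, slide direction), origin: centre, on the bench. Index strip along the front at x = -68 mm, top 34 mm high, holes at y = -130 (load), -55 (rinse) and 20 mm (dose, green dot). End blocks 50 mm high at y = +-187. White tower 125 by 110 mm, 295 tall, with a small bottle on it, at x = 20, y = 265.
- needle (a point): Tip of the dosing needle, fixed, 159 mm above the bench, at x = 0, y = 135 mm of the changer; 15 mm above the lid of a cartridge seated under it. It points down from a blue head 50 mm square, 191 to 233 mm high, on an arm from the tower, so the bay cannot be loaded there.
- bay (a point): Floor centre of the bay on the carriage, 54 mm above the bench, axes as the changer's. A cartridge stands here with its long side along x, about 2 mm play all round. Cheeks at both ends (|x| 33 to 46 mm, 93 mm high above the floor, flared on top, 36 mm wide); the broad sides are open above a 16 mm lip. At changer y = -15 mm at the load station, 135 mm at the dose station.
- carriage (a joint): Slide carriage, m along the changer's +y: 0 load station (start), 0.075 rinse, 0.150 dose station (bay under the needle). Stops at -0.006 and 0.160. About 2.5 N friction, stays where left; moves only while the plunger is pulled.
- knob (a point): Centre of the index plunger's red mushroom knob: 34 mm diameter, full width from 9 mm below to 9 mm above this point, 93 mm above the bench when down. On the front of the carriage, 68 mm to -x and 115 mm to -y of the bay; it moves with the carriage. Housing top 19 mm below, carriage top 39 mm below this point. Free all round.
- plunger (a joint): Pull of the plunger, m straight up: 0 pin fully in a hole, 0.009 to 0.010 pin riding on the strip between holes, 0.016 upper stop. Spring pushes it down with 6 N at 0, 13 N at the stop. To slide past the rinse hole keep it pulled to about 0.012. Round-tipped 10 mm pin, 12.4 mm holes: it drops in when within about 2 mm of the hole.
- cart_blue: Cartridge like the orange one but with a blue lid, in the rack; stays there.
- cart_green: The same with a green lid; stays in the rack.
- cart_black: The same with a black lid; stays in the rack.
- amber_bottle: Amber bottle, 62 mm diameter, 140 mm tall, beyond the rack. Origin: centre of underside.
- white_bottle: White plastic jar, 86 mm diameter, 160 mm tall, at the left. Origin: centre of underside.
- beaker: Empty glass beaker, 70 mm diameter, 90 mm tall, in front of the changer. Origin: centre of underside.
- flask: Empty conical flask, 82 mm diameter, 116 mm tall, between rack and changer. Origin: centre of underside. The bench between flask, rack, beaker and the changer's front edge, around world x = 0.435, y = 0.09 m, is always clear.
There are look-alikes about, which are no part of the job. Leave any pink look-alike of the cart_blue alone.

How it is judged:
On the way, in this order (a step that is already met when the one before it is completed fails the run):
1. the orange-lidded cartridge stands fully down in the bay, let go, with the carriage still locked at the load station (horizontal distance between cart_orange and bay below 0.0045 m and z of cart_orange in the frame of bay between -0.003 and 0.003 m and angle between cart_orange's own z axis and vertical below 0.05 rad and angle between the x axis of cart_orange and the x axis of changer, either way round below 0.12 rad and value of joint carriage below 0.004 m and value of joint plunger below 0.003 m and contact force between the fingers and cart_orange below 0.05 N), for 0.2 s.
2. the plunger is pulled clear of the strip with the cartridge in the bay (value of joint plunger above 0.008 m and horizontal distance between cart_orange and bay below 0.006 m and value of joint carriage below 0.06 m), for 0.1 s.
At the end, for the whole second after the job is handed in: The orange-lidded cartridge is at rest in the bay (centred within 4.5 mm, down within 3 mm, upright, long side across the slide); carriage at 0.147 to 0.153 m, plunger down (under 2 mm); the other cartridges upright within 12 mm of their start, bottles, beaker and flask within 25 mm (horizontal distance between cart_orange and bay below 0.0045 m and z of cart_orange in the frame of bay between -0.003 and 0.003 m and angle between cart_orange's own z axis and vertical below 0.05 rad and angle between the x axis of cart_orange and the x axis of changer, either way round below 0.12 rad and value of joint carriage between 0.147 and 0.153 m and value of joint plunger below 0.002 m and linear speed of cart_orange below 0.02 m/s and angle between each of cart_blue, cart_green, cart_black, amber_bottle, white_bottle, beaker, flask's own z axis and vertical below 0.15 rad and distance of each of cart_blue, cart_green, cart_black from where it was at the start of the episode below 0.012 m and distance of each of amber_bottle, white_bottle, beaker, flask from where it was at the start of the episode below 0.025 m); the robot touches nothing.
It fails at once if the orange-lidded cartridge is tipped by more than about 30 degrees (angle between cart_orange's own z axis and vertical above 0.55 rad).
It fails at once if the cartridge is dropped into the bay or slammed along with the carriage (faster than 0.4 m/s in the bay) (horizontal distance between cart_orange and bay below 0.012 m and z of cart_orange in the frame of bay below 0.08 m and linear speed of cart_orange above 0.4 m/s).
It fails at once if another cartridge, a bottle, the beaker or the flask is knocked over (angle between any of cart_blue, cart_green, cart_black, amber_bottle, white_bottle, beaker, flask's own z axis and vertical above 0.6 rad).
It also fails if it takes over 67 s, if anything falls off the work surface, if the arm or the gripper's body presses on something with over 40 N, if the wrist force passes 120 N, or if a joint passes its speed limit or range.

## Working session

There is one attempt and no reset: what is moved stays moved. The work goes in short steps, Python scripts to look and compute and a shell command to move; the robot and the scene stay as the last step left them, time stands still between calls to the robot, and variables do not carry over. Pictures are saved under pics/ and viewed, about 8 in all and at most 12, crops included, and the job is handed in when it is done.

```bash
ls; mkdir -p pics
cat > h.py <<'E'
import numpy as np,cv2
from rig import manip
def grab(n):
    d=manip.get_image(n); d['R']=cv2.Rodrigues(np.array(d['rvec'],float))[0]; d['t']=np.array(d['tvec'],float).ravel(); d['K']=np.array(d['intrinsics'],float); return d
def cloud(d):
    z=d['depth']; v,u=np.mgrid[:480,:640]; K=d['K']
    p=np.stack([(u-K[0,2])/K[0,0]*z,(v-K[1,2])/K[1,1]*z,z],-1)
    return (p-d['t'])@d['R']
def plane(d,uv,h):
    uv=np.atleast_2d(uv).astype(float)
    r=np.c_[uv,np.ones(len(uv))]@np.linalg.inv(d['K']).T@d['R']; c=-d['R'].T@d['t']
    return c+r*((h-c[2])/r[:,2])[:,None]
def proj(d,P):
    q=np.atleast_2d(P)@d['R'].T+d['t']; q=q@d['K'].T; return q[:,:2]/q[:,2:]
E
python3 - <<'E'
from h import *
print(manip.get_state())
for n in('top','side'):
    d=grab(n); cv2.imwrite(f'pics/{n}0.png',d['pixels']); print(n,-d['R'].T@d['t'],d['K'].ravel())
E
```

```text
pics
{'clock': 0.0, 'qpos': array([-1.33501859e+00,  2.76592401e-01,  1.50616005e+00,  1.44273791e-05,
        1.36069873e+00, -1.20976827e-01]), 'qd': array([-0.00235394,  0.0012383 ,  0.00112078, -0.00035326, -0.00094658,
        0.00030501]), 'effort': array([ 4.16894036e-04, -4.16768003e+01, -2.45803463e+01, -2.06740051e-04,
        1.11413226e-02,  3.91983022e-06]), 'position': array([ 0.20069497, -0.53826019,  0.23043047]), 'ee_rot': array([-0.12480657, -0.69585423, -0.12611915,  0.69591966]), 'contact_force': array([ 0.49932676, -0.28473264, -0.5038026 ]), 'moment': array([0.01964511, 0.02511199, 0.03383855]), 'width': 0.08525113464919329}
top [0.39198372 0.00201933 1.42948363] [584.52973563   0.         317.59948329   0.         584.52973563
 243.28280442   0.           0.           1.        ]
side [0.28534776 0.78900721 1.04725737] [438.30815714   0.         317.27082285   0.         438.30815714
 247.87846895   0.           0.           1.        ]
```

View pics/top0.png

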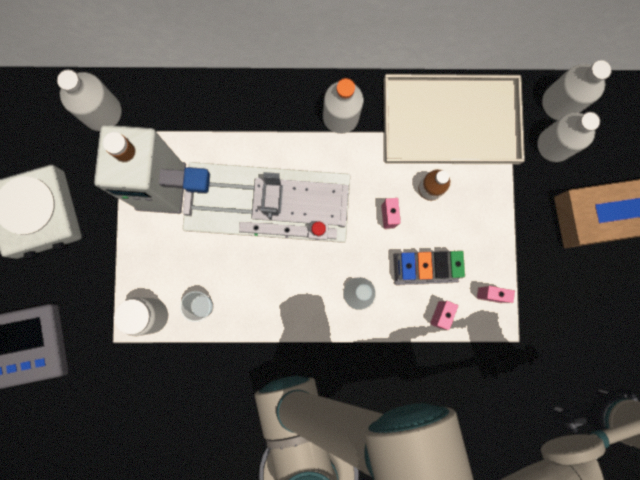

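View pics/side0.png

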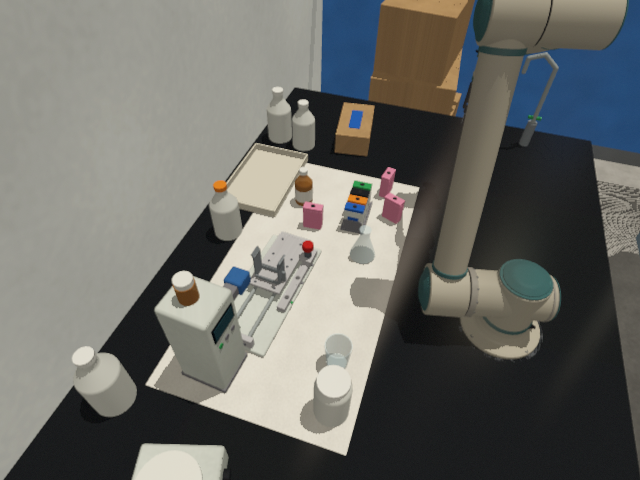

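The top view shows the four lids at about (408–458, 265), with orange at (425, 265). The red knob is at (318, 229), the green dot at (256, 228) and the blue head at (196, 180). The side view confirms this layout and shows the carriage at the load station.

```bash
cat > m.py <<'E'
from h import *
def blob(d,f,roi,big=True):
    hsv=cv2.cvtColor(d['pixels'],cv2.COLOR_BGR2HSV).astype(int); x0,y0,x1,y1=roi
    m=np.zeros((480,640),np.uint8); m[y0:y1,x0:x1]=f(hsv[...,0],hsv[...,1],hsv[...,2])[y0:y1,x0:x1]
    n,l,s,c=cv2.connectedComponentsWithStats(m)
    k=1+np.argmax(s[1:,4]); cnt=max(cv2.findContours((l==k).astype(np.uint8),0,2)[0],key=cv2.contourArea)
    return cnt[:,0],(l==k),cv2.minAreaRect(cnt)
E
python3 - <<'E'
from m import *
d=grab('top'); P=cloud(d)
roi=(390,245,470,285)
F={'orange':(lambda h,s,v:(h>5)&(h<20)&(s>150)&(v>90),roi,.098),'blue':(lambda h,s,v:(h>100)&(h<130)&(s>130)&(v>60),roi,.098),
'green':(lambda h,s,v:(h>45)&(h<85)&(s>120)&(v>50),roi,.098),'black':(lambda h,s,v:(v<45),(431,252,450,279),.098),
'knob':(lambda h,s,v:((h<8)|(h>172))&(s>150)&(v>80),(290,200,350,250),.102),
'dot':(lambda h,s,v:(h>45)&(h<85)&(s>80)&(v>50),(240,215,275,240),.034),
'head':(lambda h,s,v:(h>100)&(h<130)&(s>130)&(v>60),(170,160,220,200),.233)}
for k,(f,r,h) in F.items():
    c,m,rect=blob(d,f,r); b=plane(d,cv2.boxPoints(rect),h)[:,:2]
    e=b[1]-b[0],b[2]-b[1]
    print(k,m.sum(),np.round(plane(d,rect[0],h)[0],4),'sides',np.round([np.linalg.norm(x) for x in e],4),'ang',np.round([np.degrees(np.arctan2(x[1],x[0])) for x in e],1),'z',np.round(np.median(P[m][:,2]),4))
s=grab('side')
print('cmp side knob',[np.round(plane(s,blob(s,F['knob'][0],(290,230,330,265))[2][0],.095)[0],4)])
big=cv2.resize(d['pixels'][150:300,170:480],None,fx=2.5,fy=2.5,interpolation=2)
cv2.imwrite('pics/crop.png',big)
E
```

```text
orange 343 [ 0.4872 -0.2668  0.098 ] sides [0.031  0.0607] ang [ -86.8 -178.1] z 0.0972
blue 316 [ 0.4863 -0.2296  0.098 ] sides [0.0299 0.0573] ang [-90.  178.9] z 0.0972
green 266 [ 0.4901 -0.3411  0.098 ] sides [0.0266 0.0562] ang [ -86.2 -177.8] z 0.0976
black 216 [ 0.4894 -0.3037  0.098 ] sides [0.0275 0.0529] ang [ -85.9 -177.4] z 0.0976
knob 138 [ 0.5721 -0.0225  0.102 ] sides [0.0275 0.0277] ang [-89.9 179.9] z 0.1037
dot 2 [0.5667 0.1264 0.034 ] sides [0.     0.0024] ang [ 0.  90.1] z 0.0179
head 518 [0.6557 0.2331 0.233 ] sides [0.0473 0.0507] ang [ -4.9 -96.3] z 0.2313
cmp side knob [array([ 0.5711, -0.0195,  0.095 ])]
```

View pics/crop.png

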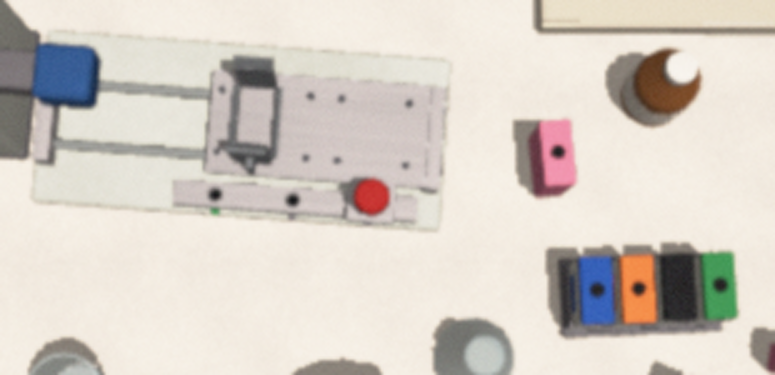

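The crop shows the changer yawed about −4° and the rack about +2°. The bay is at crop (253, 115), the knob at (371, 197) and the orange lid at (638, 288). I'll move above the orange cartridge and refine with the wrist camera.

```bash
cat > g.py <<'E'
import sys
from h import *
from scipy.spatial.transform import Rotation as Ro
# the robot's commanded pose; measured is close. usage: g.py x y z jawdeg
s=manip.get_state(); q=s['ee_rot']; R=Ro.from_quat([q[1],q[2],q[3],q[0]])
p=np.array(s['position']); M=R.as_matrix()
print('pos',p.round(4),'jaw',np.degrees(np.arctan2(M[1,1],M[0,1])).round(2),'xax',M[:,0].round(3),'q',s['qpos'].round(2),'F',s['contact_force'].round(1),'w',round(s['width'],4),'t',s['clock'])
if len(sys.argv)>4:
    x,y,z,a=map(float,sys.argv[1:5])
    for k in(0,180):
        b=np.radians(a+k); X=np.array([0,0,-1.]);Y=np.array([np.cos(b),np.sin(b),0])
        T=np.c_[X,Y,np.cross(X,Y)]
        print('cm',(M.T@(np.array([x,y,z])-p)*100).round(2),'dr',(R.inv()*Ro.from_matrix(T)).as_rotvec().round(3))
E
python3 g.py 0.4872 -0.2668 0.20 2.3
```

```text
pos [ 0.2007 -0.5385  0.2308] jaw -69.56 xax [-0.     0.001 -1.   ] q [-1.33  0.28  1.51 -0.    1.36 -0.12] F [-0.6 -0.3  0.7] w 0.0853 t 0.2
cm [  3.1  -15.45 -36.33] dr [-1.254e+00 -1.000e-03  1.000e-03]
cm [  3.1  -15.45 -36.33] dr [1.887e+00 1.000e-03 1.000e-03]
```

```bash
python3 -m creep '{"delta_pos":[[0.3,-1.5,-3.6],[0.6,-3,-7.2],[0.9,-4.5,-10.8],[1.2,-6,-14.5],[1.5,-7.7,-18.1],[1.8,-9.2,-21.8],[2.1,-10.8,-25.4],[2.5,-12.3,-29],[2.8,-13.9,-32.7],[3.1,-15.45,-36.33]],"dr":[[-0.125,0,0],[-0.25,0,0],[-0.375,0,0],[-0.5,0,0],[-0.625,0,0],[-0.75,0,0],[-0.875,0,0],[-1,0,0],[-1.125,0,0],[-1.254,0,0]]}' 1 40
python3 g.py 0.4872 -0.2668 0.20 2.3
```

```text
clock: 1.2
position: [0.4882, -0.2658, 0.2001]
ee_rot: [0.511, 0.489, 0.511, -0.489]
contact_force: [0.8, -0.5, 0.3]
width: 0.0848
pos [ 0.4882 -0.2658  0.2001] jaw 2.59 xax [-0. -0. -1.] q [-0.62  0.27  1.6  -0.    1.28 -0.67] F [ 0.8 -0.5  0.3] w 0.0848 t 1.2
cm [ 0.01 -0.11  0.1 ] dr [0.005 0.    0.   ]
cm [ 0.01 -0.11  0.1 ] dr [-3.136 -0.     0.   ]
```

Run:
```python
from m import *
d=grab('wrist'); cv2.imwrite('pics/w1.png',d['pixels']); P=cloud(d); print(-d['R'].T@d['t'])
f=lambda h,s,v:(h>5)&(h<20)&(s>150)&(v>90)
c,m,rect=blob(d,f,(0,0,640,480)); print(rect,m.sum(),np.median(P[m],0).round(4))
b=plane(d,cv2.boxPoints(rect),.098)[:,:2]; e=b[1]-b[0],b[2]-b[1]
print(plane(d,rect[0],.098).round(4),[(np.linalg.norm(x).round(4),np.degrees(np.arctan2(x[1],x[0])).round(1)) for x in e])
```

```text
[ 0.48514442 -0.18440304  0.34177246]
((318.8873596191406, 243.83633422851562), (96.30200958251953, 44.563499450683594), 0.7742201685905457) 3782 [ 0.4883 -0.2652  0.0971]
[[ 0.4884 -0.2647  0.098 ]] [(np.float64(0.0294), np.float64(89.7)), (np.float64(0.0592), np.float64(1.8))]
```

View pics/w1.png

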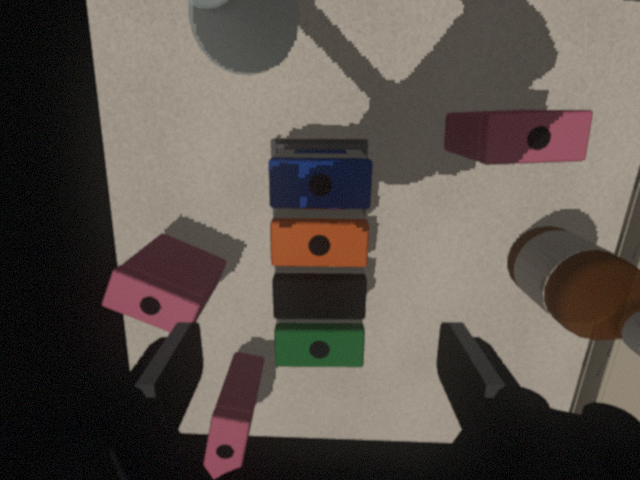

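The wrist view shows the orange lid at (319, 244), centred between the fingers. Both the pink look-alikes and the neighbouring cartridges are clear of the fingers. Next I'll descend and grip the ends.

```bash
python3 -m creep '{"delta_pos":[[3,0,0],[6,0,0],[9,0,0],[12,0,0],[13.8,0,0],[13.8,0,0],[13.8,0,0]],"dr":[[0.01,0,0],[0.01,0,0],[0.01,0,0],[0.01,0,0],[0.01,0,0],[0.01,0,0],[0.01,0,0]]}' 1 40
python3 -m creep '{"delta_pos":[[0,0,0],[0,0,0],[0,0,0],[0,0,0],[0,0,0],[0,0,0],[0,0,0],[0,0,0]],"dr":[[0,0,0],[0,0,0],[0,0,0],[0,0,0],[0,0,0],[0,0,0],[0,0,0],[0,0,0]]}' -1 40
python3 g.py 0.435 0.09 0.17 1.9
```

```text
clock: 1.95
position: [0.4874, -0.2674, 0.0624]
ee_rot: [0.507, 0.492, 0.507, -0.493]
contact_force: [-0.6, -0.7, 0.3]
width: 0.0854
clock: 2.75
position: [0.4882, -0.2679, 0.0639]
ee_rot: [0.509, 0.493, 0.506, -0.492]
contact_force: [-0.4, -1.0, 6.4]
width: 0.0616
pos [ 0.4882 -0.2679  0.0639] jaw 1.72 xax [ 0.003 -0.002 -1.   ] q [-0.63  0.39  1.79 -0.    0.96 -0.66] F [-0.4 -1.   6.4] w 0.0616 t 2.75
cm [-10.7   -4.22 -35.91] dr [-0.003  0.002 -0.002]
cm [-10.7   -4.22 -35.91] dr [ 3.139e+00 -4.000e-03 -3.000e-03]
```

```bash
python3 -m creep '{"delta_pos":[[-1,0,0],[-3,0,0],[-5,0,0],[-7,0,0],[-9,0,0],[-11.5,0,0],[-11.5,0,0]],"dr":[[0,0,0],[0,0,0],[0,0,0],[0,0,0],[0,0,0],[0,0,0],[0,0,0]]}' 
python3 g.py 0.435 0.09 0.17 -3.9
```

```text
clock: 3.45
position: [0.4891, -0.2683, 0.1811]
ee_rot: [0.51, 0.493, 0.505, -0.492]
contact_force: [0.7, -1.2, -1.1]
width: 0.0615
pos [ 0.4891 -0.2683  0.1811] jaw 1.72 xax [ 0.006 -0.004 -1.   ] q [-0.63  0.28  1.63  0.    1.23 -0.66] F [ 0.7 -1.2 -1.1] w 0.0615 t 3.45
cm [  0.92  -4.33 -35.98] dr [ 0.098  0.004 -0.006]
cm [  0.92  -4.33 -35.98] dr [-3.043  0.009  0.006]
```

```bash
python3 -m creep '{"delta_pos":[[0,-0.3,-3],[0,-0.8,-7],[0,-1.3,-11],[0,-1.8,-15],[0,-2.3,-19],[0,-2.8,-23],[0,-3.3,-27],[0,-3.7,-31],[0,-4.1,-34],[0,-4.3,-36]],"dr":[[0,0,0],[0,0,0],[0,0,0],[0.02,0,0],[0.04,0,0],[0.06,0,0],[0.08,0,0],[0.1,0,0],[0.1,0,0],[0.1,0,0]]}' 
python3 -m creep '{"delta_pos":[[0,0,0],[0,0,0],[0,0,0],[2,0,0],[4,0,0],[6,0,0],[8,0,0],[10,0,0],[10,0,0],[10,0,0]],"dr":[[0,0,0],[0,0,0],[0,0,0],[0,0,0],[0,0,0],[0,0,0],[0,0,0],[0,0,0],[0,0,0],[0,0,0]]}'
python3 - <<'E'
from m import *
for i in range(4): print(manip.get_state()['position'], manip.get_state()['contact_force'])
d=grab('side');cv2.imwrite('pics/s2.png',cv2.resize(d['pixels'][150:330,200:440],None,fx=3,fy=3))
E
python3 g.py 0.435 0.09 0.057 -3.9
```

```text
clock: 4.45
position: [0.4318, 0.0934, 0.1765]
ee_rot: [-0.482, -0.516, -0.483, 0.517]
contact_force: [-0.5, -0.6, -1.0]
width: 0.0612
clock: 5.45
position: [0.4338, 0.0906, 0.0773]
ee_rot: [-0.482, -0.517, -0.482, 0.518]
contact_force: [0.6, -0.1, -1.2]
width: 0.0616
[0.43377411 0.09055216 0.07733575] [ 0.59493846 -0.06234594 -1.23281872]
[0.43377411 0.09055216 0.07733575] [ 0.59493846 -0.06234594 -1.23281872]
[0.43377411 0.09055216 0.07733575] [ 0.59493846 -0.06234594 -1.23281872]
[0.43377411 0.09055216 0.07733575] [ 0.59493846 -0.06234594 -1.23281872]
pos [0.4343 0.0908 0.0779] jaw -4.07 xax [ 0.001 -0.    -1.   ] q [ 0.05  0.23  2.01 -0.    0.9   0.12] F [ 0.1  0.1 -1.6] w 0.0613 t 5.5
cm [2.09 0.07 0.07] dr [-0.003  0.    -0.001]
cm [2.09 0.07 0.07] dr [ 3.139e+00 -2.000e-03 -0.000e+00]
```

View pics/s2.png

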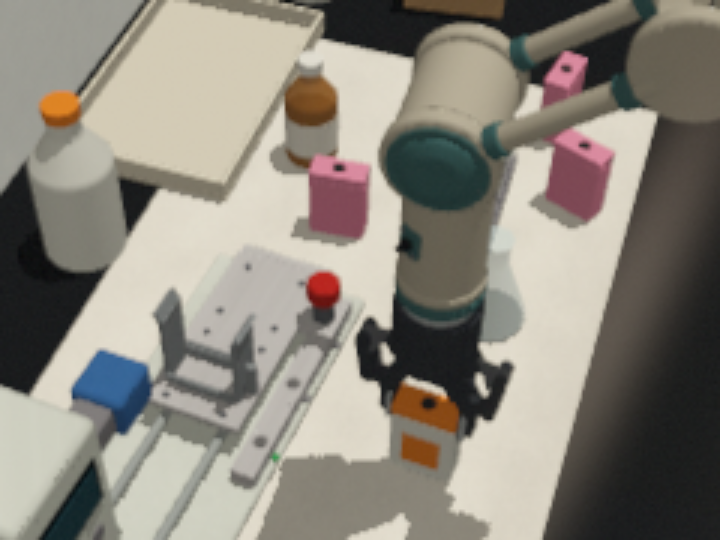

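The crop shows the orange cartridge held upright just above the clear bench. I'll lower it until the force shows contact.

```bash
python3 -m creep '{"delta_pos":[[1,0,0],[1.8,0,0],[2.0,0,0],[2.0,0,0],[2.1,0,0],[2.1,0,0]],"dr":[[0,0,0],[0,0,0],[0,0,0],[0,0,0],[0,0,0],[0,0,0]]}'
python3 -m creep '{"delta_pos":[[0.1,0,0],[0.1,0,0],[0.2,0,0],[0.2,0,0]],"dr":[[0,0,0],[0,0,0],[0,0,0],[0,0,0]]}'
```

```text
clock: 6.1
position: [0.4336, 0.0914, 0.0563]
ee_rot: [0.482, 0.517, 0.482, -0.517]
contact_force: [-0.1, -0.1, -0.8]
width: 0.0615
clock: 6.5
position: [0.4338, 0.0915, 0.0559]
ee_rot: [0.482, 0.517, 0.482, -0.517]
contact_force: [-4.0, 0.6, 14.2]
width: 0.0614
```

```bash
python3 -m creep '{"delta_pos":[[-0.1,0,0],[-0.1,0,0],[-0.1,0,0],[-0.1,0,0],[-0.1,0,0],[-3,0,0],[-6,0,0],[-10,0,0],[-14,0,0],[-14,0,0]],"dr":[[0,0,0],[0,0,0],[0,0,0],[0,0,0],[0,0,0],[0,0,0],[0,0,0],[0,0,0],[0,0,0],[0,0,0]]}' 1
python3 -m creep '{"delta_pos":[[0,0,0],[0,0,0],[0,0,0],[0,0,0],[0,0,0],[0,0,0],[0,0,0],[0,0,0],[0,0,0],[0,0,0]],"dr":[[-0.14,0,0],[-0.28,0,0],[-0.42,0,0],[-0.56,0,0],[-0.7,0,0],[-0.84,0,0],[-0.98,0,0],[-1.12,0,0],[-1.26,0,0],[-1.4,0,0]]}'
python3 -m creep '{"delta_pos":[[0,0,0],[0,0,0],[0,0,0],[0,0,0]],"dr":[[-0.1,0,0],[-0.17,0,0],[-0.17,0,0],[-0.17,0,0]]}'
cat > w.py <<'E'
from m import *
import sys
d=grab('wrist'); cv2.imwrite('pics/'+sys.argv[1],d['pixels']); P=cloud(d)
h=float(sys.argv[2])
f=lambda h,s,v:(h>5)&(h<20)&(s>150)&(v>90)
c,m,rect=blob(d,f,(0,0,640,480)); print(np.round(rect[0],1),m.sum(),np.median(P[m],0).round(4))
b=plane(d,cv2.boxPoints(rect),h)[:,:2]; e=b[1]-b[0],b[2]-b[1]
print(plane(d,rect[0],h).round(4),[(np.linalg.norm(x).round(4),np.degrees(np.arctan2(x[1],x[0])).round(1)) for x in e])
E
python3 w.py w2.png .09; python3 g.py 0.434 0.0915 0.055 86.1
```

```text
clock: 7.5
position: [0.4373, 0.0916, 0.1993]
ee_rot: [0.485, 0.52, 0.48, -0.514]
contact_force: [-0.2, -0.2, 0.0]
width: 0.0852
clock: 8.5
position: [0.4329, 0.0913, 0.1932]
ee_rot: [0.702, 0.083, 0.703, -0.083]
contact_force: [-0.4, 0.7, 0.2]
width: 0.0855
clock: 8.9
position: [0.4331, 0.0914, 0.1936]
ee_rot: [0.706, 0.025, 0.707, -0.026]
contact_force: [-0.3, -0.4, 0.1]
width: 0.0856
[322. 232.] 2917 [0.4231 0.0947 0.0891]
[[0.4261 0.0942 0.09  ]] [(np.float64(0.0279), np.float64(85.9)), (np.float64(0.0469), np.float64(-3.0))]
pos [0.4332 0.0914 0.1938] jaw 85.87 xax [-0.001 -0.    -1.   ] q [ 0.05  0.1   1.83 -0.    1.21 -1.45] F [ 0.8  0.8 -0. ] w 0.0851 t 8.95
cm [13.88  0.02  0.09] dr [-0.004 -0.001  0.   ]
cm [13.88  0.02  0.09] dr [3.138e+00 0.000e+00 1.000e-03]
```

View pics/w2.png

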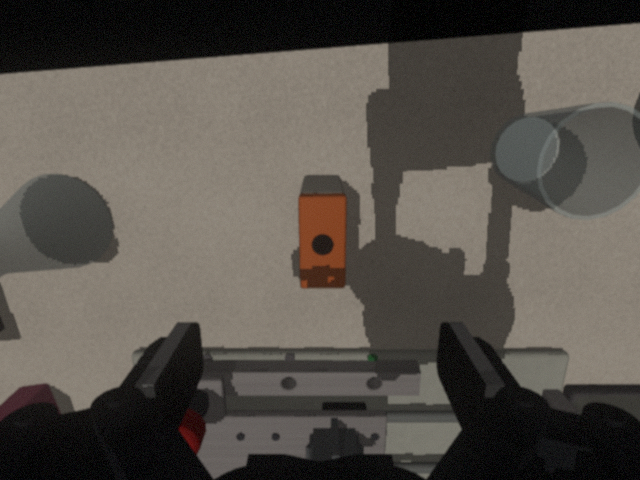

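The wrist view shows the orange cartridge upright at (322, 241), with the jaws now across its broad faces. I'll descend and grip there.

```bash
python3 -m creep '{"delta_pos":[[3,0.15,0],[6,0.15,0],[9,0.15,0],[12,0.15,0],[13.8,0.15,0],[13.8,0.15,0],[13.8,0.15,0]],"dr":[[0,0,0],[0,0,0],[0,0,0],[0,0,0],[0,0,0],[0,0,0],[0,0,0]]}'
python3 -m creep '{"delta_pos":[[0,0,0],[0,0,0],[0,0,0],[0,0,0],[0,0,0],[0,0,0],[0,0,0],[0,0,0],[0,0,0],[0,0,0]],"dr":[[0,0,0],[0,0,0],[0,0,0],[0,0,0],[0,0,0],[0,0,0],[0,0,0],[0,0,0],[0,0,0],[0,0,0]]}' -1 30
python3 -m creep '{"delta_pos":[[-2,0,0],[-5,0,0],[-8,0,0],[-11,0,0],[-14,0,0],[-17,0,0],[-19,0,0],[-19,0,0],[-19,0,0]],"dr":[[0,0,0],[0,0,0],[0,0,0],[0,0,0],[0,0,0],[0,0,0],[0,0,0],[0,0,0],[0,0,0]]}'
python3 g.py 0.56 0.0876 0.245 86.1
python3 - <<'E'
from m import *
d=grab('top'); cv2.imwrite('pics/top2.png',cv2.resize(d['pixels'][150:270,170:370],None,fx=4,fy=4,interpolation=2))
s=grab('side'); cv2.imwrite('pics/side2.png',cv2.resize(s['pixels'][200:370,190:390],None,fx=4,fy=3.5,interpolation=2))
E
```

```text
clock: 9.65
position: [0.4338, 0.0929, 0.0564]
ee_rot: [0.707, 0.025, 0.707, -0.025]
contact_force: [0.2, -0.5, -0.5]
width: 0.0851
clock: 10.65
position: [0.4342, 0.0929, 0.057]
ee_rot: [0.707, 0.025, 0.706, -0.025]
contact_force: [-0.5, -0.4, 6.2]
width: 0.0292
clock: 11.55
position: [0.4331, 0.0928, 0.2455]
ee_rot: [0.706, 0.025, 0.707, -0.025]
contact_force: [0.0, -0.1, -0.5]
width: 0.0299
pos [0.4331 0.0928 0.2455] jaw 85.94 xax [-0.001 -0.    -1.   ] q [ 0.05  0.07  1.74 -0.    1.34 -1.45] F [ 0.  -0.1 -0.5] w 0.0299 t 11.55
cm [ 0.04  0.38 12.7 ] dr [-0.003 -0.001  0.   ]
cm [ 0.04  0.38 12.7 ] dr [3.139e+00 0.000e+00 1.000e-03]
```

View pics/top2.png

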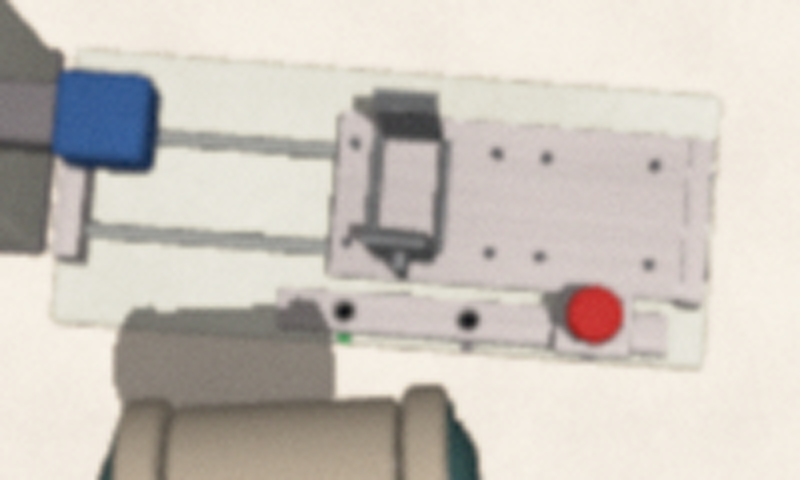

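The crop shows the dose hole at (344, 311), the rinse hole at (468, 320), the knob at (594, 314) and the bay between cheeks at about (408, 180). I'll fit the changer pose to these points.

Run:
```python
from m import *
d=grab('top'); s=grab('side'); P=cloud(d); S=cloud(s)
hd=plane(d,[[170+344/4,150+311/4],[170+468/4,150+320/4]],.034)[:,:2]
red=lambda h,s,v:((h<8)|(h>172))&(s>150)&(v>80)
c,m,r=blob(d,red,(290,200,350,250)); kd=plane(d,r[0],.100)[0,:2]
c,ms,r=blob(s,red,(290,230,330,265)); ks=plane(s,r[0],.096)[0,:2]
print('holes',hd.round(4),'knob top',kd.round(4),'side',ks.round(4),'knobz',np.percentile(P[m][:,2],[50,95]))
h=blob(d,lambda h,s,v:(h>100)&(h<130)&(s>130)&(v>60),(170,160,220,200)); print('head',plane(d,h[2][0],.233)[0].round(4))
for nm,a,b,kk in(('holes+knob',np.array([[-68,20],[-68,-55],[-68,-130]])/1e3,np.vstack([hd,kd]),0),('+head',np.array([[-68,20],[-68,-55],[-68,-130],[0,135]])/1e3,np.vstack([hd,kd,plane(d,h[2][0],.233)[0,:2]]),0)):
    A=a-a.mean(0);B=b-b.mean(0); th=np.arctan2((A[:,0]*B[:,1]-A[:,1]*B[:,0]).sum(),(A*B).sum())
    R=np.array([[np.cos(th),-np.sin(th)],[np.sin(th),np.cos(th)]]); t=b.mean(0)-R@a.mean(0)
    print(nm,np.degrees(th).round(2),'C',t.round(4),'bay',(R@[0,-.015]+t).round(4),'knob',(R@[-.068,-.13]+t).round(4),'res mm',((b-a@R.T-t)*1e3).round(1).tolist())
for n,Q in(('top',P),('side',S)):
    k=(Q[...,2]>.135)&(Q[...,2]<.155)&(abs(Q[...,0]-.648)<.07)&(abs(Q[...,1]-.088)<.035); q=Q[k]
    for nm,j in(('front',q[:,0]<.648),('rear',q[:,0]>.648)):
        if j.sum(): print(n,nm,j.sum(),'min',q[j].min(0).round(4),'max',q[j].max(0).round(4),'mean',q[j].mean(0).round(4))
```

```text
holes [[0.5818 0.1253]
 [0.5764 0.0508]] knob top [ 0.5724 -0.0226] side [ 0.5708 -0.0186] knobz [0.10436773 0.10932275]
head [0.6557 0.2336 0.233 ]
holes+knob -3.64 C [0.6482 0.1018] bay [0.6473 0.0868] knob [ 0.5721 -0.0237] res mm [[0.2, -0.7], [-0.5, -0.4], [0.3, 1.1]]
+head -3.67 C [0.648 0.101] bay [0.647  0.0861] knob [ 0.5718 -0.0244] res mm [[0.4, -0.0], [-0.2, 0.3], [0.6, 1.8], [-0.9, -2.1]]
top front 66 min [0.6037 0.0716 0.1354] max [0.6148 0.1073 0.1503] mean [0.6089 0.0892 0.144 ]
top rear 85 min [0.6805 0.0675 0.1351] max [0.6939 0.1014 0.1527] mean [0.6865 0.0847 0.1433]
side front 34 min [0.6036 0.0741 0.1353] max [0.6146 0.1085 0.1531] mean [0.6085 0.0942 0.1452]
side rear 65 min [0.6795 0.0639 0.135 ] max [0.6941 0.1039 0.1503] mean [0.6857 0.0853 0.1431]
```

```bash
python3 g.py 0.648 0.087 0.245 86.4; python3 -m creep '{"delta_pos":[[0,0,3],[0,0,6],[0,0.1,9],[0,0.2,12],[0,0.3,15],[0,0.5,18],[0,0.6,20],[0,0.7,21.3],[0,0.8,21.5],[0,0.8,21.5]],"dr":[[0,0,0],[0,0,0],[0,0,0],[0,0,0],[0,0,0],[0,0,0],[0,0,0],[0,0,0],[0,0,0],[0,0,0]]}'
python3 -m creep '{"delta_pos":[[0,0,0],[0,0,0],[0,0,0]],"dr":[[0,0,0],[0,0,0],[0,0,0]]}'
python3 g.py 0.648 0.087 0.22 86.4
```

```text
pos [0.4327 0.0928 0.2447] jaw 85.94 xax [-0.003 -0.    -1.   ] q [ 0.05  0.07  1.74 -0.    1.34 -1.45] F [ 0.1 -0.1 -0.6] w 0.0295 t 11.75
cm [-0.1   0.94 21.52] dr [-0.008 -0.003  0.   ]
cm [-0.1   0.94 21.52] dr [3.134e+00 1.000e-03 5.000e-03]
clock: 12.75
position: [0.6481, 0.0857, 0.2448]
ee_rot: [0.706, 0.025, 0.708, -0.025]
contact_force: [-0.8, 1.2, -1.1]
width: 0.0294
clock: 13.05
position: [0.648, 0.0857, 0.2467]
ee_rot: [0.707, 0.025, 0.707, -0.025]
contact_force: [0.2, 0.3, -0.4]
width: 0.0293
pos [0.648  0.0857 0.2467] jaw 85.95 xax [ 0. -0. -1.] q [ 0.03  0.39  1.3  -0.    1.46 -1.47] F [ 0.2  0.3 -0.4] w 0.0293 t 13.05
cm [ 2.67  0.13 -0.01] dr [-0.008  0.     0.   ]
cm [ 2.67  0.13 -0.01] dr [ 3.134  0.    -0.   ]
```

```bash
python3 -m creep '{"delta_pos":[[2,0.12,0],[4,0.12,0],[5,0.12,0],[6,0.12,0],[7,0.12,0],[7.5,0.12,0],[7.5,0.12,0]],"dr":[[-0.008,0,0],[-0.008,0,0],[-0.008,0,0],[-0.008,0,0],[-0.008,0,0],[-0.008,0,0],[-0.008,0,0]]}'
python3 -m creep '{"delta_pos":[[1,0,0],[2,0,0],[3,0,0],[4,0,0],[4,0,0],[4,0,0]],"dr":[[0,0,0],[0,0,0],[0,0,0],[0,0,0],[0,0,0],[0,0,0]]}'
python3 - <<'E'
from m import *
s=grab('side'); cv2.imwrite('pics/side3.png',cv2.resize(s['pixels'][180:340,200:360],None,fx=3.7,fy=3.7,interpolation=2))
w=grab('wrist'); cv2.imwrite('pics/w3.png',w['pixels'])
E
python3 g.py 0.648 0.087 0.111 86.4
```

```text
clock: 13.75
position: [0.6484, 0.0868, 0.1706]
ee_rot: [0.706, 0.022, 0.707, -0.022]
contact_force: [-1.2, -1.0, -2.1]
width: 0.0296
clock: 14.35
position: [0.6486, 0.0868, 0.1308]
ee_rot: [0.707, 0.022, 0.707, -0.022]
contact_force: [0.3, 0.1, -0.5]
width: 0.0295
pos [0.6491 0.0869 0.1317] jaw 86.4 xax [ 0.001 -0.    -1.   ] q [ 0.03  0.46  1.47 -0.    1.21 -1.48] F [ 0.3 -0.1 -1. ] w 0.0297 t 14.45
cm [ 2.07  0.01 -0.12] dr [ 0.     0.001 -0.   ]
cm [ 2.07  0.01 -0.12] dr [-3.142e+00  0.000e+00  1.000e-03]
```

View pics/side3.png

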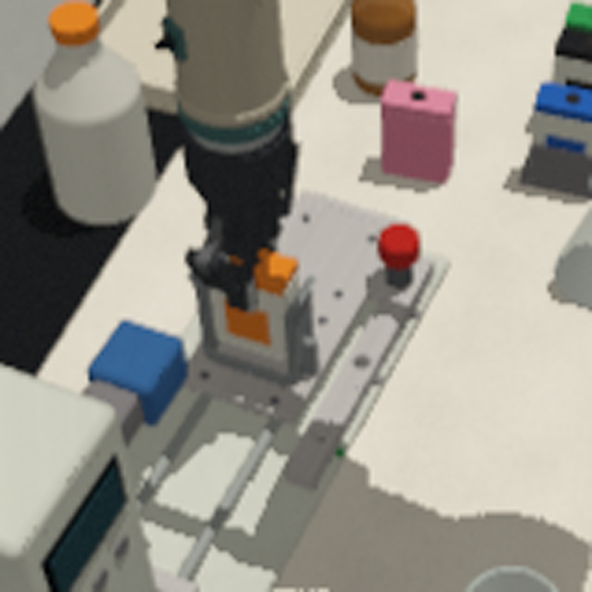

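The crop shows the cartridge between the cheeks at about (255, 310), with no contact forces. I'll keep lowering it slowly.

```bash
python3 -m creep '{"delta_pos":[[0.4,0,0],[0.8,0,0],[1.1,0,0],[1.1,0,0]],"dr":[[0,0,0],[0,0,0],[0,0,0],[0,0,0]]}'
python3 -m creep '{"delta_pos":[[0.3,0,0],[0.6,0,0],[0.8,0,0],[0.8,0,0]],"dr":[[0,0,0],[0,0,0],[0,0,0],[0,0,0]]}'
```

```text
clock: 14.85
position: [0.6483, 0.0868, 0.1196]
ee_rot: [0.706, 0.022, 0.707, -0.022]
contact_force: [0.1, -0.4, -0.3]
width: 0.0296
clock: 15.25
position: [0.6484, 0.0868, 0.1118]
ee_rot: [0.706, 0.022, 0.707, -0.022]
contact_force: [0.0, -0.6, -1.3]
width: 0.0297
```

```bash
python3 -m creep '{"delta_pos":[[0.1,0,0],[0.1,0,0],[0.1,0,0]],"dr":[[0,0,0],[0,0,0],[0,0,0]]}'
python3 -m creep '{"delta_pos":[[0.1,0,0],[0.1,0,0],[0.1,0,0]],"dr":[[0,0,0],[0,0,0],[0,0,0]]}'
```

```text
clock: 15.55
position: [0.6488, 0.0869, 0.1114]
ee_rot: [0.707, 0.022, 0.707, -0.022]
contact_force: [-0.8, -0.5, -1.7]
width: 0.0295
clock: 15.85
position: [0.6489, 0.0869, 0.111]
ee_rot: [0.707, 0.022, 0.706, -0.022]
contact_force: [-1.9, 0.3, 4.8]
width: 0.0294
```

```bash
python3 -m creep '{"delta_pos":[[0,0,0],[0,0,0],[0,0,0],[0,0,0],[0,0,0],[0,0,0],[0,0,0],[0,0,0],[0,0,0],[0,0,0]],"dr":[[0,0,0],[0,0,0],[0,0,0],[0,0,0],[0,0,0],[0,0,0],[0,0,0],[0,0,0],[0,0,0],[0,0,0]]}' 1
python3 -m creep '{"delta_pos":[[-2,0,0],[-5,0,0],[-8,0,0],[-11,0,0],[-13,0,0],[-13,0,0],[-13,0,0]],"dr":[[0,0,0],[0,0,0],[0,0,0],[0,0,0],[0,0,0],[0,0,0],[0,0,0]]}'
python3 w.py w4.png .144; python3 g.py 0.5721 -0.0235 0.20 86.4
```

```text
clock: 16.85
position: [0.6487, 0.0868, 0.1103]
ee_rot: [0.707, 0.022, 0.707, -0.022]
contact_force: [1.5, -0.4, -0.2]
width: 0.0853
clock: 17.55
position: [0.6485, 0.0868, 0.2399]
ee_rot: [0.707, 0.022, 0.707, -0.022]
contact_force: [0.1, 0.3, -0.8]
width: 0.0853
[319.5 234. ] 3224 [0.6375 0.0885 0.1431]
[[0.6404 0.0881 0.144 ]] [(np.float64(0.0288), np.float64(86.4)), (np.float64(0.0481), np.float64(-2.5))]
pos [0.648  0.0868 0.2389] jaw 86.4 xax [-0.002 -0.    -1.   ] q [ 0.03  0.39  1.31 -0.    1.44 -1.48] F [0.5 0.1 0.3] w 0.0852 t 17.6
cm [  3.91 -11.49  -6.87] dr [ 0.    -0.002  0.   ]
cm [  3.91 -11.49  -6.87] dr [-3.142 -0.    -0.004]
```

View pics/w4.png

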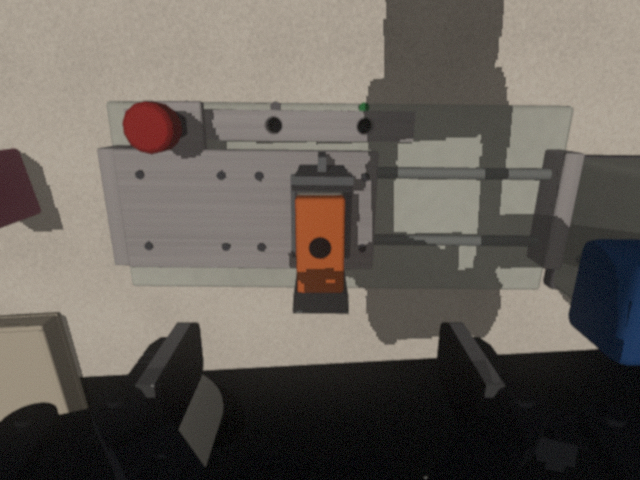

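The wrist view shows the cartridge seated in the bay, its lid around (320, 245) at z about 0.143. The red knob is at (152, 127). I'll move above the knob and re-measure it.

```bash
python3 -m creep '{"delta_pos":[[0,-3,-2],[0,-6,-4],[0,-9,-6],[0,-11.5,-6.9],[2,-11.5,-6.9],[4,-11.5,-6.9],[4,-11.5,-6.9],[4,-11.5,-6.9]],"dr":[[0,0,0],[0,0,0],[0,0,0],[0,0,0],[0,0,0],[0,0,0],[0,0,0],[0,0,0]]}'
python3 - <<'E'
from m import *
d=grab('wrist'); cv2.imwrite('pics/w5.png',d['pixels']); P=cloud(d)
red=lambda h,s,v:((h<8)|(h>172))&(s>140)&(v>60)
c,m,r=blob(d,red,(0,0,640,480)); print(m.sum(),r,plane(d,r[0],.100)[0].round(4))
t=m&(P[...,2]>.098); (u,v),rad=cv2.minEnclosingCircle(np.argwhere(t)[:,::-1].astype(np.float32)); print(t.sum(),u,v,rad,plane(d,[u,v],.103)[0].round(4),np.percentile(P[m][:,2],[5,50,95]).round(4))
E
python3 g.py 0.5721 -0.0235 0.08 86.4
```

```text
clock: 18.4
position: [0.5719, -0.0234, 0.199]
ee_rot: [0.706, 0.022, 0.708, -0.022]
contact_force: [0.6, -1.0, 0.1]
width: 0.0855
2168 ((321.60003662109375, 246.80001831054688), (52.771202087402344, 51.876773834228516), 26.56505012512207) [ 0.5729 -0.0215  0.1   ]
2117 321.6531677246094 246.81532287597656 26.63291358947754 [ 0.5719 -0.0214  0.103 ] [0.1006 0.1038 0.1051]
pos [ 0.5727 -0.0235  0.2   ] jaw 86.42 xax [-0.001  0.    -1.   ] q [-0.16  0.29  1.56 -0.    1.29 -1.67] F [ 0.5  0.5 -0.1] w 0.0854 t 18.45
cm [ 1.2e+01 -1.0e-02 -5.0e-02] dr [ 0.    -0.001 -0.   ]
cm [ 1.2e+01 -1.0e-02 -5.0e-02] dr [-3.141e+00  0.000e+00 -1.000e-03]
```

View pics/w5.png

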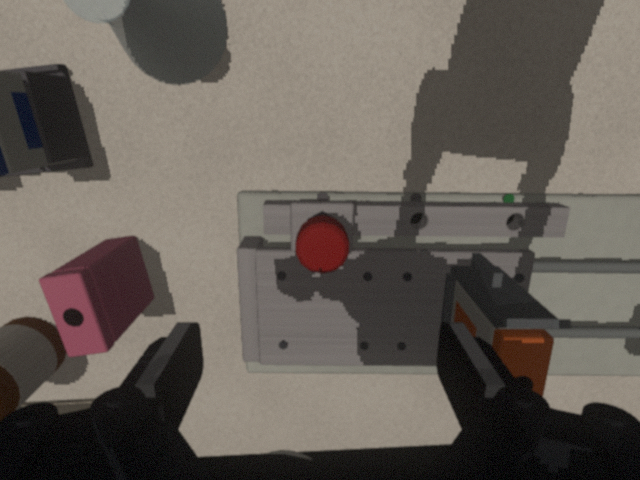

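The wrist view shows the knob at (322, 247), centred between the jaws with free space all round. Descend and grip.

```bash
python3 -m creep '{"delta_pos":[[3,0.1,0],[6,0.1,0],[9,0.1,0],[11,0.1,0],[11.9,0.1,0],[11.9,0.1,0],[11.9,0.1,0]],"dr":[[0,0,0],[0,0,0],[0,0,0],[0,0,0],[0,0,0],[0,0,0],[0,0,0]]}'
python3 -m creep '{"delta_pos":[[0,0,0],[0,0,0],[0,0,0],[0,0,0],[0,0,0],[0,0,0],[0,0,0],[0,0,0],[0,0,0],[0,0,0]],"dr":[[0,0,0],[0,0,0],[0,0,0],[0,0,0],[0,0,0],[0,0,0],[0,0,0],[0,0,0],[0,0,0],[0,0,0]]}' -1 60
python3 g.py
```

```text
clock: 19.15
position: [0.5739, -0.0226, 0.0824]
ee_rot: [0.708, 0.022, 0.706, -0.022]
contact_force: [0.1, 0.2, -0.3]
width: 0.085
clock: 20.15
position: [0.5731, -0.0226, 0.0823]
ee_rot: [0.707, 0.022, 0.706, -0.022]
contact_force: [-1.4, 1.2, 5.1]
width: 0.0319
pos [ 0.5731 -0.0226  0.0823] jaw 86.4 xax [ 0.001 -0.    -1.   ] q [-0.16  0.39  1.73  0.    1.02 -1.67] F [-1.4  1.2  5.1] w 0.0319 t 20.15
```

```bash
python3 -m creep '{"delta_pos":[[-0.2,0,0],[-0.5,0,0],[-0.8,0,0],[-1.1,0,0],[-1.3,0,0],[-1.3,0,0],[-1.3,0,0]],"dr":[[0,0,0],[0,0,0],[0,0,0],[0,0,0],[0,0,0],[0,0,0],[0,0,0]]}'
python3 - <<'E'
from m import *
s=grab('side'); P=cloud(s); red=lambda h,s,v:((h<8)|(h>172))&(s>140)&(v>60)
c,m,r=blob(s,red,(290,220,330,265)); print(m.sum(),r[0],np.percentile(P[m][:,2],[5,50,95]).round(4))
E
python3 g.py
```

```text
clock: 20.85
position: [0.5728, -0.0225, 0.0939]
ee_rot: [0.707, 0.022, 0.707, -0.022]
contact_force: [4.4, 0.6, -12.4]
width: 0.0315
39 (310.5, 243.0) [0.1018 0.1168 0.1432]
pos [ 0.5729 -0.0226  0.0939] jaw 86.4 xax [ 0.  0. -1.] q [-0.16  0.38  1.71  0.    1.05 -1.67] F [  4.6   0.4 -11.4] w 0.0316 t 20.9
```

Wrist force of −12 N matches the spring at about 12 mm of pull. I'll slide in gentle steps along tool y, 1 mm higher.

```bash
python3 -m creep '{"delta_pos":[[-0.1,0,0],[-0.1,0.4,0],[-0.1,1.2,0],[-0.1,2,0],[-0.1,2.8,0],[-0.1,3.6,0],[-0.1,4.4,0],[-0.1,5.2,0],[-0.1,6,0],[-0.1,6.5,0]],"dr":[[0,0,0],[0,0,0],[0,0,0],[0,0,0],[0,0,0],[0,0,0],[0,0,0],[0,0,0],[0,0,0],[0,0,0]]}'
python3 g.py
```

```text
clock: 21.9
position: [0.5775, 0.0415, 0.0954]
ee_rot: [0.707, 0.021, 0.706, -0.023]
contact_force: [5.2, -2.8, -12.2]
width: 0.0316
pos [0.5775 0.0415 0.0954] jaw 86.45 xax [ 0.001 -0.003 -1.   ] q [-0.05  0.39  1.7  -0.    1.05 -1.55] F [  5.2  -2.8 -12.2] w 0.0316 t 21.9
```

```bash
python3 -m creep '{"delta_pos":[[0,0.8,0],[0,1.6,0],[0,2.4,0],[0,3.2,0],[0,4,0],[0,4.9,0],[0,5.8,0],[0,6.6,0],[0,7.4,0],[0,7.8,0]],"dr":[[0,0,0],[0,0,0],[0,0,0],[0,0,0],[0,0,0],[0,0,0],[0,0,0],[0,0,0],[0,0,0],[0,0,0]]}'
python3 -m creep '{"delta_pos":[[0,0.2,0],[0,0.5,0],[0,0.7,0],[0,0.7,0],[0,0.7,0]],"dr":[[0,0,0],[0,0,0],[0,0,0],[0,0,0],[0,0,0]]}'
python3 g.py
```

```text
clock: 22.9
position: [0.5831, 0.1192, 0.0954]
ee_rot: [0.708, 0.021, 0.706, -0.023]
contact_force: [5.7, -3.1, -12.0]
width: 0.0314
clock: 23.4
position: [0.5836, 0.126, 0.0954]
ee_rot: [0.708, 0.021, 0.706, -0.023]
contact_force: [6.6, -1.6, -12.2]
width: 0.0316
pos [0.5836 0.126  0.0954] jaw 86.43 xax [ 0.003 -0.002 -1.   ] q [ 0.1   0.41  1.66 -0.    1.07 -1.41] F [  6.6  -1.6 -12.2] w 0.0316 t 23.4
```

```bash
python3 -m creep '{"delta_pos":[[0,0.1,0],[0.2,0.1,0],[0.4,0.1,0],[0.6,0.1,0],[0.8,0.1,0],[1.0,0.1,0],[1.2,0.1,0],[1.2,0.1,0]],"dr":[[0,0,0],[0,0,0],[0,0,0],[0,0,0],[0,0,0],[0,0,0],[0,0,0],[0,0,0]]}'
python3 g.py
```

```text
clock: 24.2
position: [0.5837, 0.1269, 0.0841]
ee_rot: [0.708, 0.021, 0.706, -0.023]
contact_force: [5.3, -2.5, -7.7]
width: 0.0314
pos [0.5837 0.1269 0.0841] jaw 86.43 xax [ 0.003 -0.002 -1.   ] q [ 0.1   0.42  1.67 -0.    1.04 -1.41] F [ 5.3 -2.5 -7.7] w 0.0314 t 24.2
```

```bash
python3 -m creep '{"delta_pos":[[0.1,0,0],[0.2,0,0],[0.25,0,0],[0.25,0,0]],"dr":[[0,0,0],[0,0,0],[0,0,0],[0,0,0]]}'
python3 -m creep '{"delta_pos":[[0,0,0],[0,0,0],[0,0,0],[0,0,0],[0,0,0],[0,0,0]],"dr":[[0,0,0],[0,0,0],[0,0,0],[0,0,0],[0,0,0],[0,0,0]]}' 1
```

```text
clock: 24.6
position: [0.5838, 0.1271, 0.0824]
ee_rot: [0.708, 0.021, 0.705, -0.023]
contact_force: [4.2, -2.7, -3.1]
width: 0.0314
clock: 25.2
position: [0.582, 0.1282, 0.0808]
ee_rot: [0.707, 0.022, 0.707, -0.022]
contact_force: [0.0, 0.0, -0.4]
width: 0.0854
```

```bash
python3 -m creep '{"delta_pos":[[-1,0,0],[-3,0,0],[-5,0,0],[-8,0,0],[-11,0,0],[-14,-1,-3],[-16,-2,-7],[-18,-3,-11],[-18,-4,-15],[-18,-4,-15]],"dr":[[0,0,0],[0,0,0],[0,0,0],[0,0,0],[0,0,0],[0,0,0],[0,0,0],[0,0,0],[0,0,0],[0,0,0]]}'
python3 - <<'E'
from m import *
d=grab('top'); s=grab('side'); P=cloud(d); S=cloud(s)
red=lambda h,s,v:((h<8)|(h>172))&(s>150)&(v>80)
org=lambda h,s,v:(h>5)&(h<20)&(s>150)&(v>60)
for n,x,Q,roi in(('top',d,P,(200,150,350,260)),('side',s,S,(200,220,320,340))):
  for nm,f,h in(('knob',red,.100),('lid',org,.144)):
    try:
      c,m,r=blob(x,f,roi); print(n,nm,m.sum(),plane(x,r[0],h)[0].round(4),'z',np.percentile(Q[m][:,2],[50,90]).round(4))
    except Exception as e: print(n,nm,e)
a=cv2.resize(d['pixels'][150:320,110:480],(740,340)); b=cv2.resize(s['pixels'][210:340,190:390],(400,260))
o=np.zeros((600,740,3),np.uint8); o[:340]=a; o[340:,:400]=b; cv2.imwrite('pics/end.png',o)
E
python3 g.py
```

```text
clock: 26.2
position: [0.4246, 0.0971, 0.2622]
ee_rot: [0.706, 0.022, 0.707, -0.022]
contact_force: [0.7, 1.2, -0.1]
width: 0.0856
top knob 141 [0.5832 0.1259 0.1   ] z [0.1037 0.1076]
top lid 85 [0.6425 0.2308 0.144 ] z [0.1425 0.1474]
side knob 121 [0.5808 0.1327 0.1   ] z [0.1045 0.1079]
side lid 157 [0.6477 0.2402 0.144 ] z [0.1439 0.1468]
pos [0.4297 0.0976 0.262 ] jaw 86.4 xax [ 0.003  0.    -1.   ] q [ 0.07  0.05  1.71  0.    1.38 -1.44] F [ 0.3  0.6 -0.2] w 0.0854 t 26.3
```

View pics/end.png

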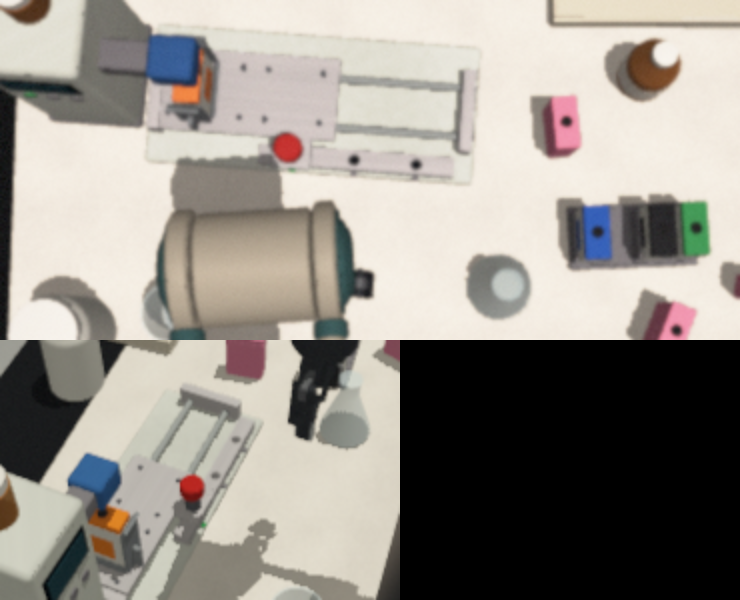

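The end picture shows the carriage at the dose station. The lid is under the blue head at (185, 90), and the knob is down beside the green mark at (287, 148). The other cartridges and the glassware are in place.

```bash
python3 -m creep '{"delta_pos":[[0,0,0],[0,0,0],[0,0,0]],"dr":[[0,0,0],[0,0,0],[0,0,0]]}'; python3 -c "
from rig import manip
manip.sign_off()"
```

```text
clock: 26.6
position: [0.4309, 0.0977, 0.2604]
ee_rot: [0.707, 0.022, 0.707, -0.022]
contact_force: [-0.7, -0.4, -0.0]
width: 0.0854
the job is handed in; nothing more can be done
```

I moved the orange cartridge from the rack to the bay, standing it on the bench to regrip it across its broad faces. I seated and released it at the load station, then pulled the plunger about 12 mm. I slid the carriage at about 0.08–0.09 m/s to the dose station and let the plunger drop into the green-marked hole. The job was handed in at about 26.6 s. It gave no verdict.

**Last checks:**
- **Carriage:** the top camera puts the knob's travel at 148.9 mm, within the 147–153 mm band given about 2 mm of calibration error. The two cameras disagree on the knob's position by up to 7 mm; I relied on the top view because it is nearly vertical.
- **Plunger:** the knob top is at 0.104 m, the same height as when it was locked at the start. The spring force fell as I lowered it, and there was no sign of it riding on the strip.
- **Cartridge:** the lid is at about 0.143 m against 0.144 m expected, so it reads as fully down. The blue head partly hides it, so I could not measure its centring at the dose station.
- **Surroundings:** the other cartridges, the flask and the amber bottle looked undisturbed. The beaker was mostly hidden by the arm and the white jar was cut off at the edge of the last picture, but the arm never went near either. I judged these by eye and did not measure distances from their start positions.
- **Robot:** it was clear of everything, with the gripper open and the wrist force near zero.

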